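# Open the combination padlock in its holder and show it open

### The job

Set the blue combination padlock in the raised grey holder, dial up and with the orange stop standing between the shackle's legs, and let go. Turn the dial clockwise, a few clicks, until its white pointer clicks in at the yellow mark, then pull the shackle all the way out with the lock still sitting in the holder. Finally lift the open lock out and hold it up level, dial up and shackle still out, at least 15 cm above the worktop, and finish while still holding it; leave the flux bottle, the stamp and the loupe where they are.

Things in the scene. Friction and masses are not known exactly. Their poses are not given: they have to be found in the camera images.
- lock: blue combination padlock lying dial up. Body 64 (x) x 54 (y) x 24 (z) mm, 0.3 kg in all; origin at the centre of its underside, z up along the dial's axis, -x towards the steel shackle: 9 mm round bar at 12 mm height, legs at y = +-21.5 mm, crossbar along y at x = -72 mm while shut. Pick it up across the 54 mm width at mid-body
- mark (a point): yellow mark on the lock's top face at its -x edge, 28 mm from the dial's axis: where the pointer must stand
- lock_dial (a joint): dial angle (rad): 0 with the white pointer at the yellow mark, positive counter-clockwise from above; turning clockwise lowers it. 15 click notches 0.419 rad apart, one at 0; it draws itself into the nearest; about 0.06 N m turns it over to the next. Starts in the notch at 0.84 or 1.26. The shackle is free only within about 0.15 rad of 0
- dial_grip (a point): middle of the dial's grip bar, on the axis, 39.5 mm above the lock's underside; turns with the dial, the bar runs along this frame's x. Bar: black, 34 mm long, 10 mm wide, from 30 to 47 mm above the lock's underside, on a black round plate of 46 mm diameter (24 to 30 mm)
- dial_pointer (a point): outer end of the white pointer line on the dial's plate, 20 mm from the axis at the -x end of the grip bar
- lock_shackle (a joint): how far the shackle is drawn out (m): 0 shut, 0.018 at its stop; it slides along the lock's -x, needs about 3 N and stays where it is left. Blocked after 1 to 3 mm while the dial is not at the mark
- shackle_bow (a point): middle of the shackle's crossbar (9 mm round, along the lock's y, straight for 21 mm); moves with it. The shut shackle's opening is 35 mm long (x), 34 mm wide (y); in the holder the front stop takes the 7 mm of that length next to the body, and under the rest only the base plate, 10 mm high, may stand
- holder: fixed grey rest on a plate 96 x 84 x 10 mm; origin under its centre; axes as the seated lock's, shackle to -x. Carries the lock's underside at 34 mm on a column 28 mm wide. About 2 mm play inside cheeks (x +-22 to +-32, y +-29 to +-36 mm, flared, 49 mm high), orange front stop (x -34 to -39, 26 mm wide, 48 mm high; fits between the shackle's legs) and back stop (x 34 to 41, flared, 49 mm)
- flux_bottle: small white bottle with a red cap and thin spout, 33 mm across, 93 mm tall, to be left alone; origin at the centre of its underside
- stamp: wooden inspection stamp, 23 mm square, 53 mm tall, to be left alone; origin at the centre of its underside
- loupe: black loupe with a folded steel cover, 30 x 57 x 15 mm, to be left alone; origin at the centre of its underside

How it is judged:
By the outcome, as a careful person would: the job done as asked, in the order asked, and still so for the second after the job is handed in, while the arm keeps its last pose, push and grip.
It also fails if it takes over 72 s, if anything falls off the work surface, if the arm or the gripper's body presses on something with over 40 N, if the wrist force passes 120 N, or if a joint passes its speed limit or range.

### The arm

A 6-joint arm with a two-finger parallel gripper is mounted at the origin on a cart in front of the work surface, level with it; the furniture and walls round the work are solid. World frame = base frame: x ahead of the robot, y to its left, z up, the work surface at z = 0. Lengths are in m, angles in rad, forces in N, time in s.
With the tool pointing down it reaches from about 0.375 to 0.975 m from the base axis. Payload 3.8 kg.
Tool frame: the origin (TCP) lies midway between the tips of the shut fingers; the grasp point (between the pads) lies 19 mm behind it; z points along the fingers, y is the direction in which the jaws open and shut (so a half turn about z gives the same grasp; the last joint's range is limited). The gripper opens to 85 mm and grips with 20 to 120 N. Pads are 22 mm wide; open, the fingers measure 114 mm over their backs; the gripper's body (76 mm by 85 mm) begins 54 mm behind the grasp point. The pads swing forward as they close: fully open they stand 13 mm farther back than shut.
Start: joints at [1.304, 0.264, 1.604, -0, 1.274, -0.037], TCP at [0.154, 0.657, 0.231] pointing down, gripper open.
Joint ranges: [-2.63, 2.63], [-0.94, 2.18], [0.31, 2.57], [-1.31, 4.45], [0, 2.66], [-2.55, 2.55]. Speed limits (rad/s): [2.57, 2.57, 3.14, 3.14, 3.14, 3.14].

### API

Orientations are given as a rotation vector (axis times angle).
In Python, from workcell import bot gives the robot as it stands. The module is installed in compiled form; this text tells all that it offers.
- The arm moves only by the tool move_arm, never from a script. Its argument "steps" is a list of rows, each a list of 5 numbers: the shift along the tool's x, y, z in mm, then the turn about the tool's z in degrees, then the opening in per cent of the stroke, from 0 (shut) to 100 (fully open). In form: [[tx, ty, tz, turn, claw], ...]. A call has 1 to 20 rows; each row is the pose to reach, as a shift and turn from the pose commanded when the call began, along the tool's axes at that moment; what a row does not reach only later rows make up. A row lasts 1/10 s, in which the tool goes at most 50 mm and 8.59 degrees, less where a joint would pass 70% of its speed; a pose out of reach is approached as far as the arm can. A call with a gripper value outside its range is refused whole. The fingers move at their own pace and stop on an object; "newtons" is the grip in N (left out, the last holds). Time passes only in rows, so rows that repeat a pose let the fingers close. It gives the time, the measured TCP pose, the force and the opening at its end, in the units of the state.
- bot.read_state(): the state, without advancing time (a new reading comes with each control period).
- bot.read_camera(name): name is "scene" or "top" or "wrist"; returns a dict with "pixels" (420x560x3 uint8, red, green, blue), "depth" (420x560 float32, m along the optical axis (not along the pixel's ray), 0 where there is no reading), "fovy" (degrees; the focal length in pixels is half the picture's height over the tangent of half this angle, whatever the lens; pixels are square), "cx", "cy" (the principal point, pixels), "xyz" and "attitude" of the camera in the world. Camera axes: x right, y up, looking along -z (the intrinsics and any distortion apply to the point x, -y, -z); pixel columns grow to the right and rows downward; lengths in m; the calibration is good to about 2 mm. A picture is of the moment at which its call begins.
- bot.finish_job(): hands the job in, once; it reports no verdict.
The state is a dict: "time": time; "q": joint angles; "joint_vel": joint speeds; "joint_torque": joint torques, N m; "tool_pos": TCP position; "tcp_rot": TCP orientation; "wrist_force": force on the tool from outside, world axes, zero at the start; "torque": the same for the moment, N m; "width": opening from 0.0 (shut) to 1.0 (fully open).
Only numpy, scipy, OpenCV 4.12 (cv2) and the standard library are available. Lean on these libraries where they do the work, as an engineer would, in place of code of your own. Each camera call takes 0.05 s, during which the arm holds its last target.

## Working session

There is one attempt and no reset: what is moved stays moved. The work goes in short steps, Python scripts to look and compute and a tool call to move; the robot and the scene stay as the last step left them, time stands still between calls to the robot, and variables do not carry over. Pictures are saved under pics/ and viewed, and the job is handed in when it is done.

Besides the shell and the picture viewer there is one more tool, called after "Call:" in YAML: its name, and indented under it one key for each argument. move_arm: Moves the arm, as the interface text tells. Its arguments: {"type":"object","properties":{"steps":{"type":"array","items":{"type":"array","items":{"type":"number"}}},"newtons":{"type":"number"}},"required":["steps"]}

```bash
mkdir -p pics; ls; cat > h.py <<'E'
import numpy as np, cv2
from scipy.spatial.transform import Rotation as R
from workcell import bot
def shot(name,fn=None):
    c=bot.read_camera(name)
    if fn: cv2.imwrite('pics/'+fn,cv2.cvtColor(c['pixels'],cv2.COLOR_RGB2BGR))
    np.save('/tmp/%s.npy'%name,c,allow_pickle=True)
    return c
def att(c):
    a=np.array(c['attitude'],float)
    if a.shape==(3,3): return a
    return R.from_rotvec(a).as_matrix() if a.size==3 else R.from_quat(a).as_matrix()
E
python3 - <<'E'
from h import *
print(bot.read_state())
for n in ['scene','top','wrist']:
    c=shot(n,n+'0.png'); print(n,{k:v for k,v in c.items() if k not in('pixels','depth')})
E
```

```text
pics
{'time': 0.0, 'q': array([ 1.30411435e+00,  2.64748055e-01,  1.60536294e+00, -2.95196884e-05,
        1.27368018e+00, -3.69287221e-02]), 'joint_vel': array([ 1.15389048e-04,  1.81246126e-03, -4.84898771e-04,  1.10292686e-03,
       -5.18170418e-04,  7.85474941e-07]), 'joint_torque': array([-2.54734179e-03, -5.15090990e+01, -3.67324877e+01, -3.65961682e-05,
        1.26828262e-02,  4.39803287e-06]), 'tool_pos': array([0.1535634 , 0.65656205, 0.22997142]), 'tcp_rot': array([-0.36005367, -3.12058335,  0.00342008]), 'wrist_force': array([-0.2735943 ,  0.36625472, -0.48237677]), 'torque': array([-5.26282486e-05,  8.25417653e-03, -1.28300019e-02]), 'width': 0.9979779827419587}
scene {'fovy': 45.471400716496866, 'cx': 276.45887653916026, 'cy': 211.99950854963936, 'xyz': array([ 0.02554017, -0.69800618,  0.59664613]), 'attitude': array([ 0.97949134, -0.31440859, -0.59257396])}
top {'fovy': 46.44206535927829, 'cx': 271.11760018037205, 'cy': 200.49964632476278, 'xyz': array([ 0.39762548, -0.01189425,  1.02767266]), 'attitude': array([ 0.12469444, -0.14690513, -1.55911934])}
wrist {'fovy': 67.41905452247303, 'cx': 278.88261841913857, 'cy': 211.29949875435076, 'xyz': array([0.08311613, 0.67314245, 0.3721422 ]), 'attitude': array([-0.24577041, -0.19054064,  1.33056628])}
```

View pics/scene0.png

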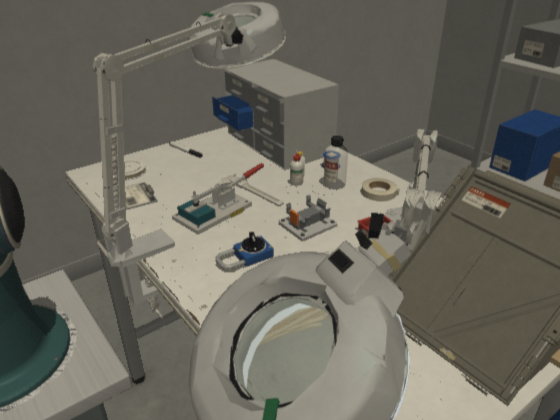

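View pics/top0.png

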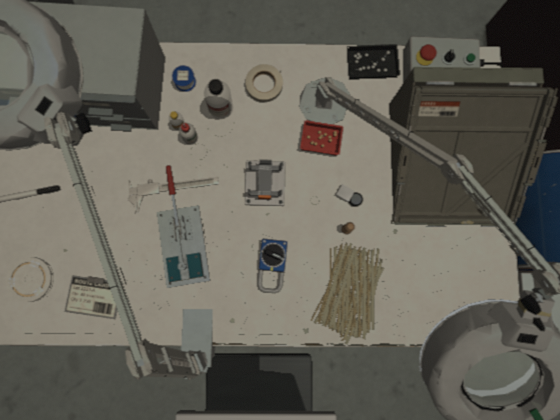

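View pics/wrist0.png

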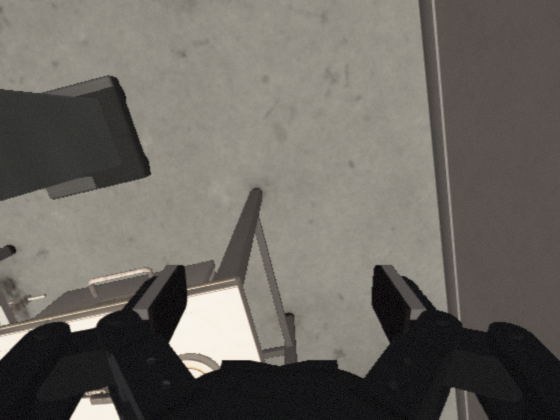

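```bash
cat >> h.py <<'E'
def cloud(c):
    d=c['depth'];h,w=d.shape;f=h/2/np.tan(np.radians(c['fovy'])/2)
    v,u=np.mgrid[:h,:w]
    P=np.stack([(u-c['cx'])/f*d,-(v-c['cy'])/f*d,-d],-1)
    return P@att(c).T+np.array(c['xyz'])
def ray(c,u,v,z):
    h=420;f=h/2/np.tan(np.radians(c['fovy'])/2)
    r=att(c)@np.array([(u-c['cx'])/f,-(v-c['cy'])/f,-1.]); o=np.array(c['xyz'])
    return o+r*(z-o[2])/r[2]
def proj(c,p):
    f=210/np.tan(np.radians(c['fovy'])/2)
    q=att(c).T@(np.array(p)-c['xyz']); return np.array([c['cx']+f*q[0]/-q[2],c['cy']-f*q[1]/-q[2]])
E
python3 - <<'E'
from h import *
t=np.load('/tmp/top.npy',allow_pickle=True).item();s=np.load('/tmp/scene.npy',allow_pickle=True).item()
ct=cloud(t);cs=cloud(s)
for n,(u,v) in dict(lock=(271,240),table=(230,270),holder=(263,175),loupe=(350,195),stamp=(345,227),bottlebig=(217,85),bottle=(187,130),lampj=(140,360),lamparm=(60,130),lamparm2=(100,240),head=(30,110),plate=(197,330),cab=(140,60),fix=(180,240),arm2=(450,160),arm2b=(325,90)).items(): print(n,ct[v,u].round(3))
print('--scene')
for n,(u,v) in dict(post=(125,240),posttop=(105,70),arm=(170,45),head=(240,40),head2=(225,60),lock=(250,250),robot=(20,240),holder=(305,222),near=(215,340)).items(): print(n,cs[v,u].round(3))
# height maps from both
z=np.zeros((420,560,3),np.uint8)
H=np.clip(ct[...,2]/0.8*255,0,255).astype(np.uint8);cv2.imwrite('pics/h0.png',cv2.applyColorMap(H,cv2.COLORMAP_JET))
E
```

```text
lock [ 0.491 -0.026  0.022]
table [0.43  0.058 0.003]
holder [ 0.626 -0.008  0.032]
loupe [ 0.589 -0.193  0.01 ]
stamp [ 0.517 -0.176  0.04 ]
bottlebig [0.783 0.083 0.126]
bottle [0.708 0.147 0.072]
lampj [0.303 0.147 0.368]
lamparm [0.604 0.265 0.388]
lamparm2 [0.456 0.204 0.38 ]
head [0.648 0.331 0.343]
plate [0.31  0.121 0.013]
cab [0.803 0.218 0.187]
fix [0.486 0.155 0.057]
arm2 [ 0.589 -0.294  0.306]
arm2b [ 0.398 -0.012  1.028]
--scene
post [0.258 0.105 0.048]
posttop [0.289 0.127 0.362]
arm [0.909 1.199 0.107]
head [0.632 0.248 0.337]
head2 [0.635 0.323 0.278]
lock [ 0.441 -0.048  0.031]
robot [ 0.077 -0.043  0.209]
holder [ 0.58  -0.043  0.036]
near [ 0.203 -0.341  0.186]
```

View pics/h0.png

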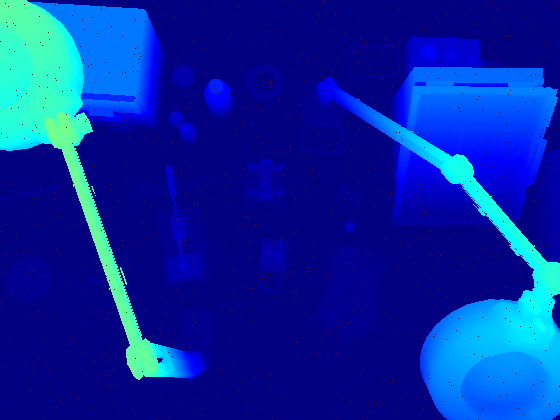

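```bash
python3 - <<'E'
from h import *
t=np.load('/tmp/top.npy',allow_pickle=True).item();s=np.load('/tmp/scene.npy',allow_pickle=True).item()
ct=cloud(t);cs=cloud(s)
for c,n in((ct,'top'),(cs,'scene')):
    P=c.reshape(-1,3);
    m=(P[:,0]>0.1)&(P[:,0]<0.9)&(P[:,1]>0.05)&(P[:,1]<0.6)&(P[:,2]<0.8)&(P[:,2]>0.15)
    Q=P[m];print(n,np.percentile(Q[:,2],[50,95,99,99.9]),Q.min(0),Q.max(0))
    for x in np.arange(.2,.9,.1):
        k=Q[(Q[:,0]>x)&(Q[:,0]<x+.1)&(Q[:,2]>.25)]
        if len(k): print(round(x,1),np.percentile(k[:,1],[1,99]).round(3),np.percentile(k[:,2],[1,99]).round(3))
def find(c,C,lo,hi,box):
    hsv=cv2.cvtColor(c['pixels'],cv2.COLOR_RGB2HSV); m=cv2.inRange(hsv,lo,hi)
    k=np.zeros_like(m);k[box[1]:box[3],box[0]:box[2]]=m[box[1]:box[3],box[0]:box[2]]
    ys,xs=np.nonzero(k); return xs.mean(),ys.mean(),len(xs)
u,v,n=find(t,ct,(100,120,60),(130,255,255),(240,220,310,300));print('lock',u,v,n,ray(t,u,v,.024))
u,v,n=find(t,ct,(0,120,120),(22,255,255),(240,150,300,215));print('stop',u,v,n,ray(t,u,v,.048))
big=cv2.resize(cv2.cvtColor(t['pixels'],cv2.COLOR_RGB2BGR)[140:310,160:380],None,fx=3.5,fy=3.5,interpolation=cv2.INTER_CUBIC);cv2.imwrite('pics/crop0.png',big)
E
```

```text
top [0.33455207 0.38245652 0.38936558 0.39313189] [0.24558513 0.11427244 0.15003797] [0.89999413 0.41326182 0.39528313]
0.2 [0.123 0.156] [0.254 0.382]
0.3 [0.131 0.185] [0.26  0.384]
0.4 [0.177 0.227] [0.348 0.384]
0.5 [0.223 0.279] [0.351 0.391]
0.6 [0.246 0.389] [0.262 0.392]
0.7 [0.284 0.382] [0.282 0.373]
0.8 [0.312 0.373] [0.3   0.374]
scene [0.29243695 0.37745098 0.38459194 0.39143317] [0.24226042 0.11211276 0.15004633] [0.89996178 0.52407098 0.39393683]
0.2 [0.122 0.153] [0.251 0.381]
0.3 [0.131 0.184] [0.26  0.382]
0.4 [0.176 0.226] [0.349 0.383]
0.5 [0.223 0.277] [0.346 0.39 ]
0.6 [0.244 0.48 ] [0.257 0.39 ]
0.7 [0.284 0.474] [0.279 0.376]
0.8 [0.313 0.451] [0.301 0.377]
lock 271.94701986754967 257.6158940397351 151 [ 0.45491688 -0.02801507  0.024     ]
stop 263.55 195.55 20 [ 0.57909462 -0.00980608  0.048     ]
```

View pics/crop0.png

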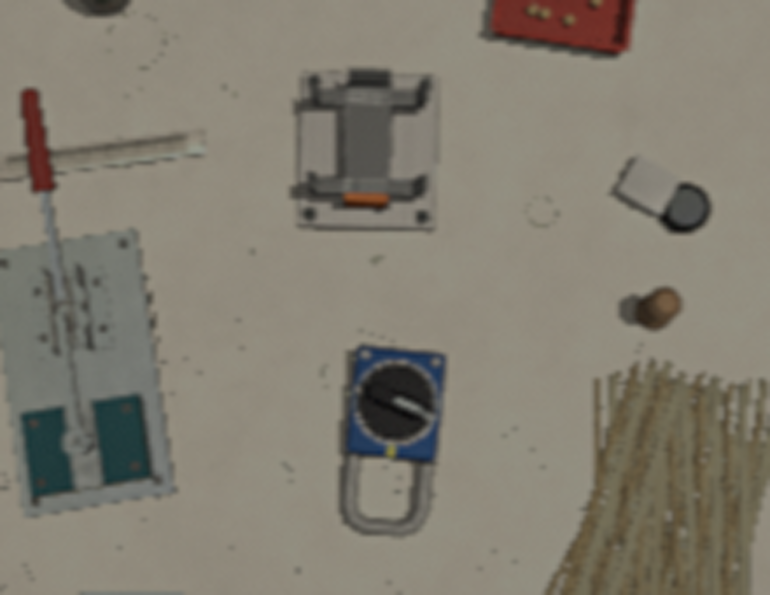

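Call:
move_arm:
  steps:
    - [0,0,-45,0,100]
    - [0,0,-90,0,100]
    - [0,0,-135,0,100]
    - [0,0,-180,0,100]
    - [0,0,-225,0,100]
    - [0,0,-265,0,100]
    - [0,0,-265,0,100]
    - [0,0,-265,0,100]

```text
time: 0.95
tool_pos: [0.1538, 0.6576, 0.4978]
tcp_rot: [0.36, 3.12, 0.005]
wrist_force: [-0.5, 0.3, 0.0]
width: 1.001
```

Call:
move_arm:
  steps:
    - [-43,-23,0,0,100]
    - [-86,-46,0,0,100]
    - [-130,-68,0,0,100]
    - [-173,-91,0,0,100]
    - [-217,-114,0,0,100]
    - [-260,-137,0,0,100]
    - [-304,-160,0,0,100]
    - [-347,-183,0,0,100]
    - [-347,-183,0,0,100]
    - [-347,-183,0,0,100]

```text
time: 1.95
tool_pos: [0.4504, 0.3989, 0.4934]
tcp_rot: [-0.364, -3.117, 0.005]
wrist_force: [0.0, 0.4, 0.5]
width: 0.999
```

```bash
python3 - <<'E'
from h import *
s=bot.read_state();print(s['q'].round(3),s['tool_pos'],s['wrist_force'])
c=shot('top','top1.png');shot('scene','scene1.png')
E
```

```text
[ 6.830e-01  8.200e-02  1.346e+00  1.000e-03  1.718e+00 -6.550e-01] [0.45035983 0.39891414 0.49342904] [0.0004642  0.41149688 0.45197435]
```

View pics/scene1.png

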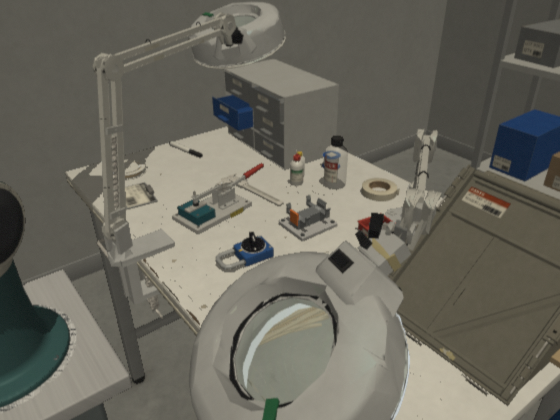

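Call:
move_arm:
  steps:
    - [-8,-30,0,8.4,100]
    - [-18,-70,0,16.8,100]
    - [-28,-110,0,25.2,100]
    - [-39,-150,0,33.6,100]
    - [-49,-190,0,42,100]
    - [-60,-230,0,50.4,100]
    - [-70,-270,0,58.8,100]
    - [-80,-310,0,67.2,100]
    - [-91,-350,0,75.6,100]
    - [-101,-390,0,84,100]
    - [-108,-407,0,92.4,100]
    - [-108,-407,0,100.8,100]
    - [-108,-407,0,109.2,100]
    - [-108,-407,0,117.6,100]
    - [-108,-407,0,126,100]
    - [-108,-407,0,134.4,100]
    - [-108,-407,0,142.8,100]
    - [-108,-407,0,151.2,100]
    - [-108,-407,0,159.6,100]
    - [-108,-407,0,167,100]

```text
time: 4.05
tool_pos: [0.4622, -0.019, 0.4959]
tcp_rot: [-3.141, 0.008, 0.001]
wrist_force: [0.3, -0.3, -0.2]
width: 0.998
```

```bash
python3 - <<'E'
from h import *
s=bot.read_state();print(s['q'].round(3),s['tool_pos'],s['tcp_rot'],s['wrist_force'])
c=shot('wrist','w1.png');shot('scene','scene2.png');print(c['xyz'],c['attitude'])
E
```

```text
[-0.095 -0.191  1.601  0.     1.732  1.481] [ 0.46219697 -0.01900852  0.49590848] [-3.14113282e+00  8.32336905e-03  7.00340800e-04] [ 0.27990812 -0.3070997  -0.1541376 ]
[ 0.5347727  -0.01971094  0.63794449] [-0.22738328  0.22816532 -1.56505045]
```

View pics/w1.png

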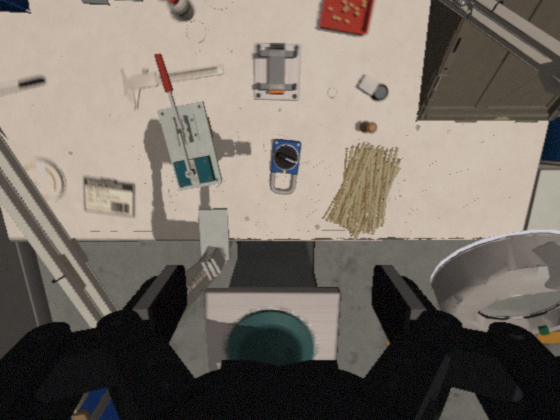

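View pics/scene2.png

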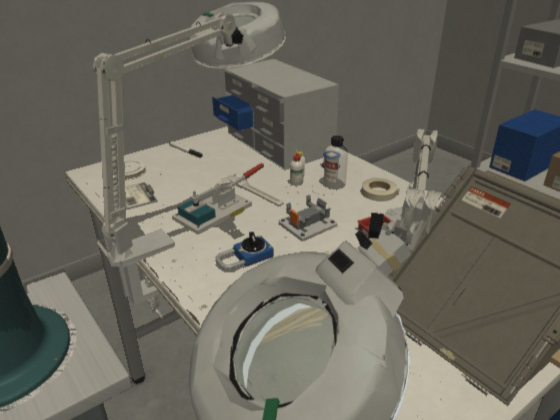

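```bash
python3 - <<'E'
from h import *
t=np.load('/tmp/wrist.npy',allow_pickle=True).item()
C=cloud(t);print('table',C[200,250],C[120,340]); print('opt axis',att(t)@[0,0,-1])
hsv=cv2.cvtColor(t['pixels'],cv2.COLOR_RGB2HSV)
def mask(lo,hi,b):
    m=cv2.inRange(hsv,lo,hi);k=np.zeros_like(m);k[b[1]:b[3],b[0]:b[2]]=m[b[1]:b[3],b[0]:b[2]];return k
m=mask((100,110,50),(130,255,255),(255,120,320,200))
pts=cv2.findNonZero(m)[:,0]; W=np.array([ray(t,u,v,.024)[:2] for u,v in pts])*1000
r=cv2.minAreaRect(W.astype(np.float32));print('lock rect mm',r)
m=mask((15,120,120),(35,255,255),(255,120,320,200));ys,xs=np.nonzero(m);print('mark',len(xs),ray(t,xs.mean(),ys.mean(),.024))
m=mask((0,140,120),(20,255,255),(240,50,310,110));p=cv2.findNonZero(m)[:,0];W=np.array([ray(t,u,v,.048)[:2] for u,v in p])*1000
print('stop',len(p),W.mean(0),cv2.minAreaRect(W.astype(np.float32)))
cv2.imwrite('pics/crop1.png',cv2.resize(cv2.cvtColor(t['pixels'],cv2.COLOR_RGB2BGR)[30:210,230:410],None,fx=3.3,fy=3.3,interpolation=cv2.INTER_CUBIC))
E
```

```text
table [0.36959811 0.04146232 0.00037506] [ 5.29151316e-01 -1.38944543e-01 -1.42544612e-04]
opt axis [-0.28589711  0.00139403 -0.95825931]
lock rect mm ((462.154052734375, -32.087303161621094), (50.39426040649414, 61.3018684387207), 83.89410400390625)
mark 2 [ 0.43300135 -0.02936489  0.024     ]
stop 39 [578.94735566 -14.17942182] ((579.0630493164062, -14.4063138961792), (23.010623931884766, 4.671727180480957), 85.5155029296875)
```

View pics/crop1.png

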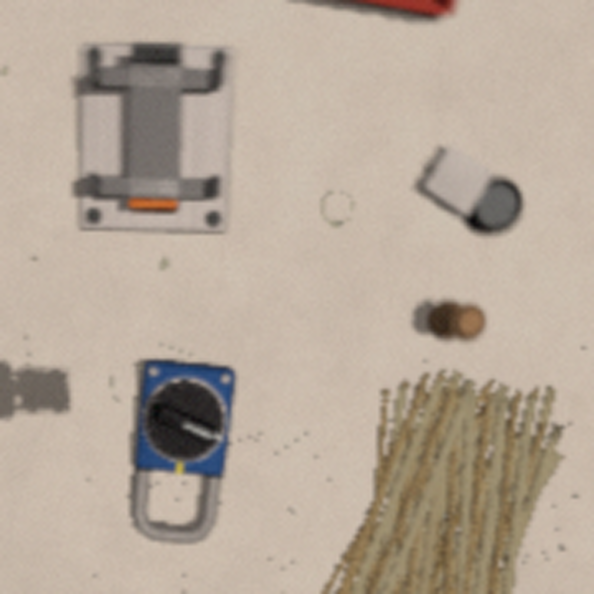

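Call:
move_arm:
  steps:
    - [20,0,40,0,100]
    - [40,0,80,0,100]
    - [60,0,120,0,100]
    - [68,0,165,0,100]
    - [68,0,210,0,100]
    - [68,0,255,0,100]
    - [68,0,296,0,100]
    - [68,0,296,0,100]
    - [68,0,296,0,100]
    - [68,0,296,0,100]

```text
time: 5.15
tool_pos: [0.5325, -0.0207, 0.2034]
tcp_rot: [3.141, -0.002, 0.008]
wrist_force: [-0.1, 0.0, 1.0]
width: 1.0
```

```bash
python3 - <<'E'
from h import *
s=bot.read_state();print(s['q'].round(3),s['tool_pos'],s['tcp_rot'])
c=shot('wrist','w2.png');print(c['xyz'])
E
```

```text
[-0.086  0.011  1.942  0.     1.183  1.486] [ 0.53246998 -0.02074243  0.20341529] [ 3.14123003e+00 -1.66323855e-03  7.57247529e-03]
[ 0.60426606 -0.02103768  0.34581304]
```

View pics/w2.png

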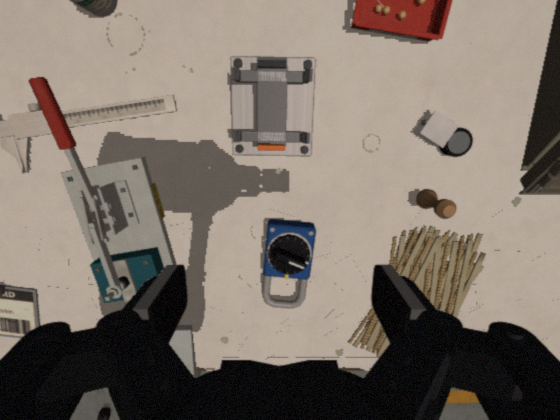

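```bash
cat > meas.py <<'E'
from h import *
def hsvm(t,lo,hi,b):
    hsv=cv2.cvtColor(t['pixels'],cv2.COLOR_RGB2HSV)
    m=cv2.inRange(hsv,lo,hi);k=np.zeros_like(m);k[b[1]:b[3],b[0]:b[2]]=m[b[1]:b[3],b[0]:b[2]];return k
def world(t,m,z):
    p=cv2.findNonZero(m)[:,0]; return np.array([ray(t,u,v,z)[:2] for u,v in p])*1000
E
python3 - <<'E'
from meas import *
t=np.load('/tmp/wrist.npy',allow_pickle=True).item()
W=world(t,hsvm(t,(100,110,50),(130,255,255),(250,205,330,290)),.024)
print('lock',cv2.minAreaRect(W.astype(np.float32)))
W=world(t,hsvm(t,(20,120,120),(35,255,255),(270,260,310,290)),.024);print('mark',len(W),W.mean(0))
W=world(t,hsvm(t,(0,140,120),(20,255,255),(240,130,310,160)),.048);print('stop',len(W),W.mean(0),cv2.minAreaRect(W.astype(np.float32)))
C=cloud(t)
# plate: points by depth height ~10mm
def reg(b,z0,z1):
    k=C[b[1]:b[3],b[0]:b[2]].reshape(-1,3);k=k[(k[:,2]>z0)&(k[:,2]<z1)];return k*1000
k=reg((220,45,330,165),.006,.014);print('plate',len(k),cv2.minAreaRect(k[:,:2].astype(np.float32)),np.median(k[:,2]))
k=reg((220,45,330,165),.040,.055);print('tops',len(k),cv2.minAreaRect(k[:,:2].astype(np.float32)),np.median(k[:,2]))
k=reg((255,205,325,290),.02,.028);print('lock top',len(k),cv2.minAreaRect(k[:,:2].astype(np.float32)),np.median(k[:,2]))
k=reg((255,205,325,320),.008,.06);print('lock all',len(k),cv2.minAreaRect(k[:,:2].astype(np.float32)))
hsv=cv2.cvtColor(t['pixels'],cv2.COLOR_RGB2HSV)
m=hsvm(t,(0,0,150),(179,60,255),(272,236,308,270));print('pointer',cv2.findNonZero(m)[:,0].tolist() if m.any() else 0)
cv2.imwrite('pics/crop2.png',cv2.resize(cv2.cvtColor(t['pixels'],cv2.COLOR_RGB2BGR)[40:320,215:345],None,fx=2.1,fy=2.1,interpolation=cv2.INTER_CUBIC))
E
```

```text
lock ((463.8515625, -31.830270767211914), (51.41022872924805, 62.781612396240234), 84.28376007080078)
mark 12 [433.02154236 -29.14965388]
stop 132 [579.40187117 -13.76459001] ((579.4412841796875, -14.005905151367188), (24.226516723632812, 3.6582565307617188), 89.87615966796875)
plate 4151 ((615.361083984375, -14.122631072998047), (84.04010009765625, 96.20425415039062), 88.93904113769531) 9.508927508584897
tops 852 ((616.23583984375, -14.170707702636719), (71.3468017578125, 79.91202545166016), 88.74848175048828) 47.19610104898544
lock top 1229 ((462.3357849121094, -31.784879684448242), (53.74470138549805, 64.01160430908203), 84.11686706542969) 23.42697611200467
lock all 3300 ((440.11358642578125, -29.37109375), (54.149505615234375, 108.55150604248047), 83.82093811035156)
pointer [[290, 262], [291, 263], [292, 263], [293, 263], [307, 263], [293, 264], [294, 264], [295, 264], [296, 265], [297, 265], [298, 266], [299, 266], [300, 266], [301, 267], [302, 267]]
```

View pics/crop2.png

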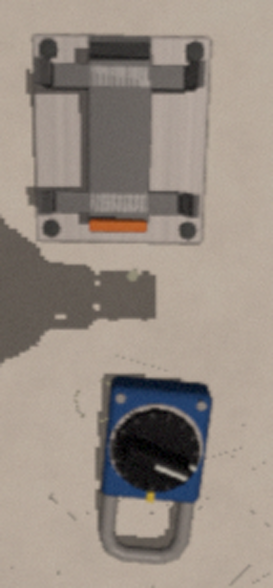

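Call:
move_arm:
  newtons: 50
  steps:
    - [-25,4,30,3,100]
    - [-50,8,60,6,100]
    - [-70,11,90,6,100]
    - [-70,11,110,6,100]
    - [-70,11,130,6,100]
    - [-70,11,150,6,100]
    - [-70,11,165,6,100]
    - [-70,11,180,6,100]
    - [-70,11,190,6,100]
    - [-70,11,199,6,100]
    - [-70,11,199,6,100]
    - [-70,11,199,6,100]

```text
time: 6.4
tool_pos: [0.4611, -0.0319, 0.0019]
tcp_rot: [3.137, -0.169, 0.002]
wrist_force: [0.3, 0.3, 0.0]
width: 0.996
```

```bash
python3 - <<'E'
from h import *
s=bot.read_state();print(s['q'].round(3),s['tool_pos'],s['tcp_rot'],s['wrist_force'])
c=shot('wrist','w3.png')
E
```

```text
[-0.123  0.137  2.239 -0.     0.764  1.555] [ 0.46107552 -0.03194536  0.00187695] [ 3.13697946e+00 -1.68730111e-01  1.53941286e-03] [0.26859442 0.25232341 0.03802402]
```

View pics/w3.png

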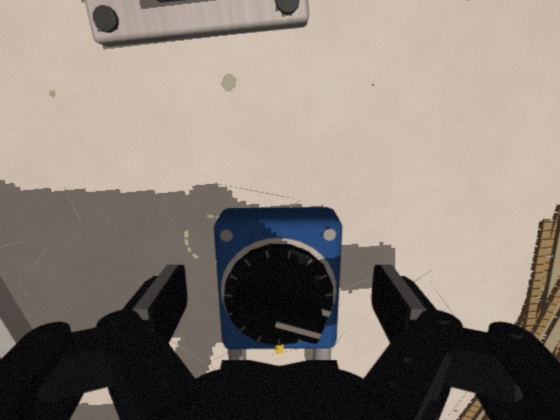

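Call:
move_arm:
  newtons: 50
  steps:
    - [0,0,0,0,70]
    - [0,0,0,0,58]
    - [0,0,0,0,50]
    - [0,0,0,0,40]
    - [0,0,0,0,40]
    - [0,0,0,0,40]
    - [0,0,0,0,40]
    - [0,0,0,0,40]

```text
time: 7.25
tool_pos: [0.461, -0.0318, 0.002]
tcp_rot: [-3.137, 0.169, -0.002]
wrist_force: [-1.0, 0.5, 6.0]
width: 0.621
```

Call:
move_arm:
  steps:
    - [0,0,-10,0,40]
    - [0,0,-30,0,40]
    - [0,0,-60,0,40]
    - [0,0,-90,0,40]
    - [0,0,-120,0,40]
    - [0,0,-120,0,40]
    - [0,0,-120,0,40]

```text
time: 7.95
tool_pos: [0.4603, -0.0319, 0.1213]
tcp_rot: [3.137, -0.169, 0.001]
wrist_force: [-0.9, 1.1, -4.0]
width: 0.618
```

```bash
python3 - <<'E'
from h import *
s=bot.read_state();print(s['q'].round(3),s['tool_pos'],s['tcp_rot'],s['wrist_force'],s['width'])
c=shot('wrist','w4.png');shot('scene','s4.png')
C=cloud(c);T=s['tool_pos'];Rm=R.from_rotvec(s['tcp_rot']).as_matrix()
L=(C-T)@Rm
m=hs=cv2.inRange(cv2.cvtColor(c['pixels'],cv2.COLOR_RGB2HSV),(100,110,40),(130,255,255))>0
m[:150]=0
k=L[m];k=k[np.abs(k[:,2]).astype(float)<.1];print(np.percentile(k,[1,50,99],axis=0)*1000,len(k))
# plane fit of top
A=np.c_[k[:,:2],np.ones(len(k))];sel=np.abs(k[:,2]-np.median(k[:,2]))<.004
print(np.linalg.lstsq(A[sel],k[sel,2],rcond=None)[0])
print(cv2.minAreaRect((k[sel,:2]*1000).astype(np.float32)))
E
```

```text
[-0.123 -0.046  2.16  -0.     1.026  1.555] [ 0.46025674 -0.03190574  0.12134493] [ 3.13690885e+00 -1.68970177e-01  1.27020157e-03] [-0.93646805  1.05546809 -4.02771562] 0.6177769899839627
[[-28.11489533 -25.52570035 -27.40890137]
 [ 26.25815363  -0.85278262 -20.81938773]
 [ 33.3014167   26.26003322  -4.24916099]] 6305
[ 0.01275342  0.00224518 -0.0209786 ]
((1.9538860321044922, 0.3160114288330078), (53.08079528808594, 63.13789749145508), 89.4747314453125)
```

View pics/w4.png

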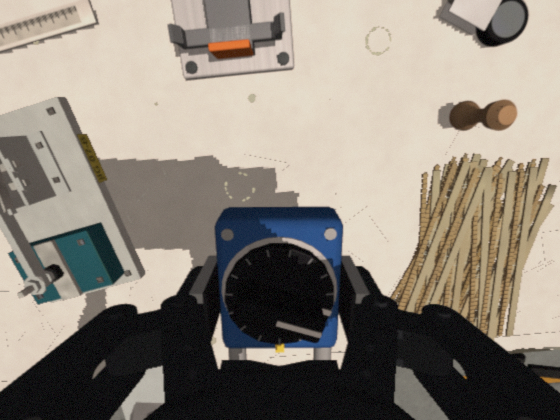

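View pics/s4.png

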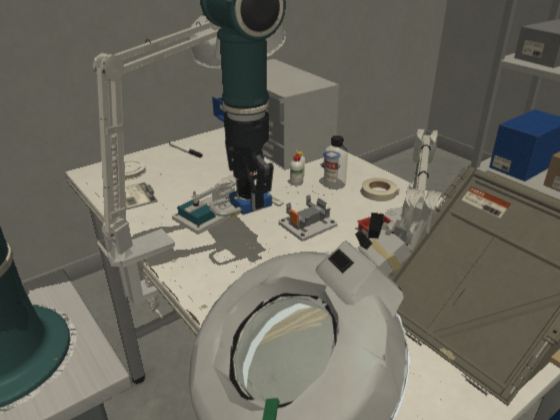

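Call:
move_arm:
  steps:
    - [30,-7,0,-1,40]
    - [60,-14,0,-2,40]
    - [90,-21,0,-3,40]
    - [120,-28,0,-4,40]
    - [142,-33,0,-4.6,40]
    - [150,-34.4,0,-4.6,40]
    - [150.3,-34.4,20,-4.6,40]
    - [150.3,-34.4,40,-4.6,40]
    - [150.3,-34.4,58,-4.6,40]
    - [150.3,-34.4,60,-4.6,40]
    - [150.3,-34.4,60,-4.6,40]
    - [150.3,-34.4,60,-4.6,40]

```text
time: 9.25
tool_pos: [0.6136, -0.0139, 0.0617]
tcp_rot: [3.141, -0.043, 0.001]
wrist_force: [0.4, -0.3, -4.0]
width: 0.617
```

```bash
python3 - <<'E'
from h import *
s=bot.read_state();print(s['q'].round(3),s['tool_pos'],s['tcp_rot'],s['wrist_force'],s['width'])
c=shot('wrist','w5.png');d=shot('scene','s5.png')
cv2.imwrite('pics/s5c.png',cv2.resize(cv2.cvtColor(d['pixels'],cv2.COLOR_RGB2BGR)[150:260,210:370],None,fx=4.5,fy=4.5,interpolation=cv2.INTER_CUBIC))
d=shot('top')
cv2.imwrite('pics/t5c.png',cv2.resize(cv2.cvtColor(d['pixels'],cv2.COLOR_RGB2BGR)[120:250,200:340],None,fx=4.5,fy=4.5,interpolation=cv2.INTER_CUBIC))
E
```

```text
[-0.063  0.305  1.888 -0.     0.949  1.535] [ 0.61362178 -0.01389626  0.06169664] [ 3.14126733e+00 -4.31816610e-02  5.50718867e-04] [ 0.37544488 -0.29998883 -3.9688167 ] 0.6171001426181001
```

View pics/w5.png

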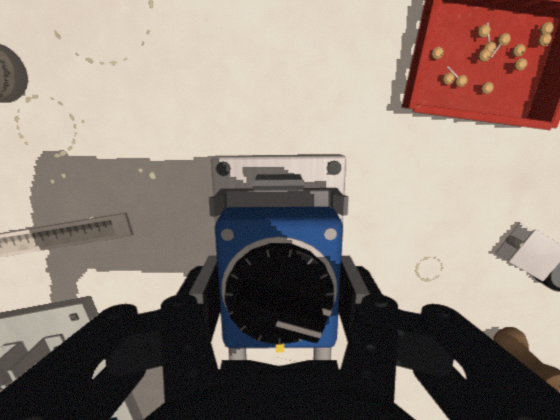

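View pics/s5c.png

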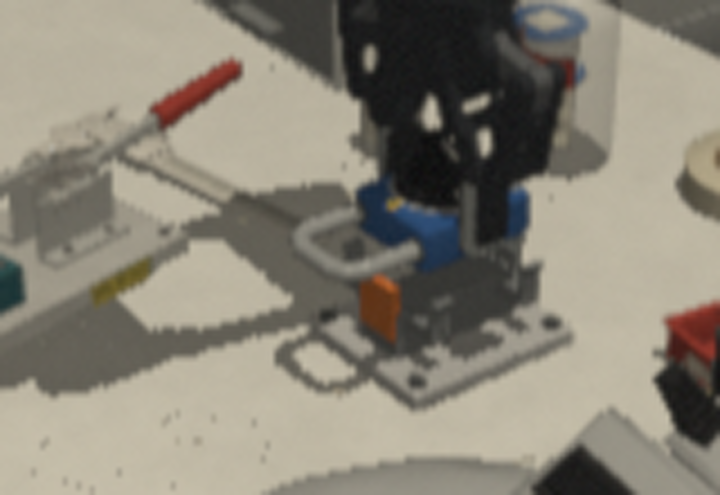

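View pics/t5c.png

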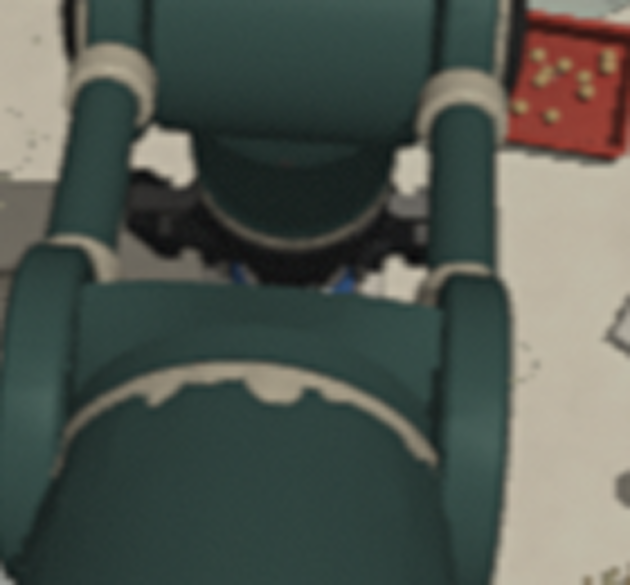

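```bash
python3 - <<'E'
from h import *
s=bot.read_state();c=np.load('/tmp/wrist.npy',allow_pickle=True).item()
C=cloud(c)[140:380,190:370].reshape(-1,3)
H=np.array([.6153,-.0141]);a=np.radians(-1.1);A=np.array([[np.cos(a),-np.sin(a)],[np.sin(a),np.cos(a)]])
L=np.c_[(C[:,:2]-H)@A,C[:,2]]*1000
for n,z0,z1 in(('plate',6,14),('tops',40,53),('locktop',78,88)):
    k=L[(L[:,2]>z0)&(L[:,2]<z1)];print(n,len(k),np.percentile(k,[1,50,99],axis=0).round(1).tolist())
    if n=='locktop': print(cv2.minAreaRect(k[:,:2].astype(np.float32)))
E
```

```text
plate 3721 [[10.3, -41.1, 7.0], [40.1, -0.0, 9.5], [48.2, 41.2, 13.2]]
tops 1161 [[22.5, -35.2, 40.7], [32.2, 0.4, 47.5], [40.9, 35.4, 50.1]]
locktop 8173 [[-31.0, -35.9, 78.6], [18.6, 0.8, 82.9], [31.3, 32.4, 87.7]]
((-0.4917755126953125, -0.55560302734375), (78.90988159179688, 64.6063003540039), 89.56721496582031)
```

Call:
move_arm:
  steps:
    - [0,0,6,0,40]
    - [0,0,12,0,40]
    - [0,0,17,0,40]
    - [0,0,21,0,40]
    - [0,0,23,0,40]
    - [0,0,24,0,40]
    - [0,0,24,0,40]

```text
time: 10.1
tool_pos: [0.6134, -0.0138, 0.0371]
tcp_rot: [-3.141, 0.043, 0.0]
wrist_force: [0.0, 0.5, -2.8]
width: 0.62
```

Call:
move_arm:
  steps:
    - [0,0,1,0,40]
    - [0,0,1.5,0,40]
    - [0,0,1.5,0,66]
    - [0,0,1.5,0,75]
    - [0,0,1.5,0,85]
    - [0,0,1.5,0,95]
    - [0,0,-10,0,95]
    - [0,0,-30,0,95]
    - [0,0,-60,0,95]
    - [0,0,-90,0,95]
    - [-30,0,-120,0,95]
    - [-60,0,-130,0,95]
    - [-60,0,-130,0,95]

```text
time: 11.4
tool_pos: [0.5522, -0.0121, 0.1705]
tcp_rot: [3.141, -0.043, 0.005]
wrist_force: [0.0, -0.7, 0.0]
width: 0.949
```

```bash
cat > look.py <<'E'
from meas import *
import sys
tag=sys.argv[1]
s=bot.read_state();print(s['time'],s['tool_pos'],s['tcp_rot'],s['wrist_force'],s['width'])
c=shot('wrist','w%s.png'%tag);d=shot('scene')
cv2.imwrite('pics/s%sc.png'%tag,cv2.resize(cv2.cvtColor(d['pixels'],cv2.COLOR_RGB2BGR)[140:260,210:370],None,fx=4.5,fy=4.5,interpolation=cv2.INTER_CUBIC))
C=cloud(c);P=C.reshape(-1,3)
H=np.array([.6153,-.0141]);a=np.radians(-1.1);A=np.array([[np.cos(a),-np.sin(a)],[np.sin(a),np.cos(a)]])
m=(cv2.inRange(cv2.cvtColor(c['pixels'],cv2.COLOR_RGB2HSV),(100,110,40),(130,255,255))>0).ravel()
L=np.c_[(P[:,:2]-H)@A,P[:,2]]*1000
k=L[m&(np.abs(L[:,0])<60)&(np.abs(L[:,1])<60)&(L[:,2]>50)&(L[:,2]<65)]
print('body top in holder frame',len(k),np.percentile(k,[1,50,99],axis=0).round(1).tolist(),cv2.minAreaRect(k[:,:2].astype(np.float32)))
Q=np.c_[k[:,:2],np.ones(len(k))];print('slope',np.linalg.lstsq(Q,k[:,2],rcond=None)[0])
E
python3 look.py 6
```

```text
11.4 [ 0.55222023 -0.01206566  0.17050402] [ 3.14113912 -0.04282365  0.00456726] [ 0.00844005 -0.67435594  0.00491787] 0.9487843713019399
body top in holder frame 1811 [[-30.8, -26.1, 54.3], [12.6, 0.2, 57.2], [30.7, 25.7, 59.0]] ((-0.3663043975830078, 0.05039787292480469), (53.49319839477539, 62.43914031982422), 89.1923828125)
slope [-6.20047126e-03  2.23510636e-03  5.71251613e+01]
```

View pics/w6.png

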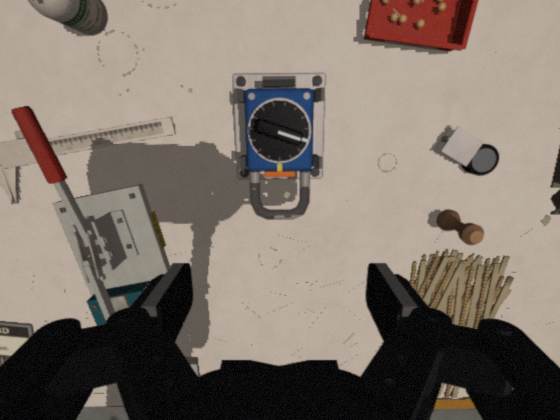

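View pics/s6c.png

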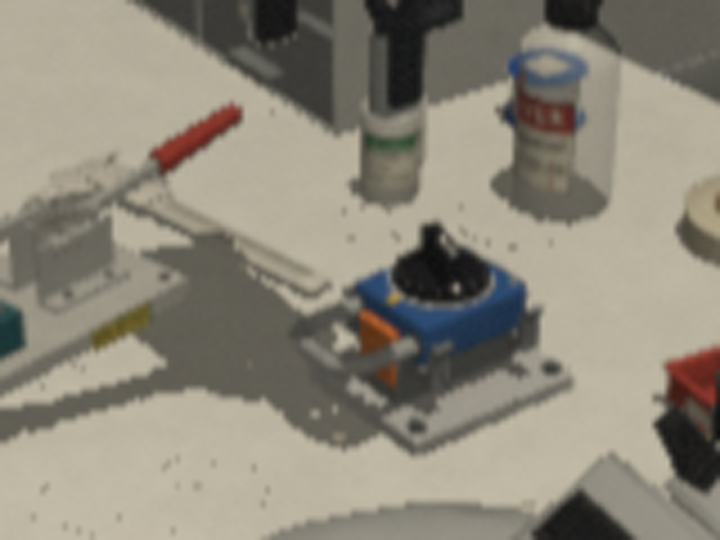

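```bash
cat > dial.py <<'E'
from meas import *
t=np.load('/tmp/wrist.npy',allow_pickle=True).item()
C=cloud(t);P=C.reshape(-1,3)
H=np.array([.6153,-.0141]);a=np.radians(-1.1);A=np.array([[np.cos(a),-np.sin(a)],[np.sin(a),np.cos(a)]])
L=np.c_[(P[:,:2]-H)@A,P[:,2]]*1000
k=L[(np.abs(L[:,0])<30)&(np.abs(L[:,1])<30)&(L[:,2]>75)&(L[:,2]<86)]
print('bar',len(k),np.median(k,axis=0),cv2.minAreaRect(k[:,:2].astype(np.float32)))
hsv=cv2.cvtColor(t['pixels'],cv2.COLOR_RGB2HSV).reshape(-1,3)
m=(hsv[:,2]>150)&(hsv[:,1]<70)&(np.hypot(L[:,0],L[:,1])<20)&(L[:,2]>55)
k=L[m];print('white',len(k));
if len(k): print(np.median(k,axis=0)); r=k[np.argmax(np.hypot(k[:,0],k[:,1]))];print('far',r,'angle ccw from -x',np.degrees(np.arctan2(-k[:,1].mean(),-k[:,0].mean())), np.degrees(np.arctan2(-r[1],-r[0])))
m=(hsv[:,0]>20)&(hsv[:,0]<35)&(hsv[:,1]>120)&(hsv[:,2]>110)&(np.hypot(L[:,0],L[:,1])<35)&(L[:,2]>50)
k=L[m];print('mark',len(k),k.mean(0) if len(k) else '')
E
python3 dial.py
```

```text
bar 666 [-0.37099025 -0.21825119 80.36224112] ((-0.6913360357284546, 0.021944046020507812), (33.869178771972656, 10.04330825805664), 71.80916595458984)
white 591
[ 8.97587987e+00 -2.35049016e-02  3.12764356e+02]
far [ -6.29427693 -18.69829662  64.75085382] angle ccw from -x 174.4791786618772 71.39558268191831
mark 31 [-28.68192358  -0.2490119   58.41766592]
```

Call:
move_arm:
  newtons: 30
  steps:
    - [15,0,0,-8.5,40]
    - [30,0,0,-17,40]
    - [45,0,0,-25.5,40]
    - [60,0.3,0,-34,40]
    - [62.7,0.3,0,-42.5,40]
    - [62.7,0.3,10,-51,40]
    - [62.7,0.3,25,-59.5,40]
    - [62.7,0.3,40,-68,40]
    - [62.7,0.3,55,-72.2,40]
    - [62.7,0.3,70,-72.2,40]
    - [62.7,0.3,70,-72.2,40]
    - [62.7,0.3,70,-72.2,40]

```text
time: 12.7
tool_pos: [0.6161, -0.0142, 0.0965]
tcp_rot: [-2.564, -1.814, 0.002]
wrist_force: [0.2, -0.1, 0.8]
width: 0.4
```

```bash
python3 look.py 7; python3 dial.py
```

```text
12.7 [ 0.61609544 -0.01418211  0.09652498] [-2.56390844e+00 -1.81392517e+00  1.71788386e-03] [ 0.17318199 -0.09439401  0.80471113] 0.4003445495823063
body top in holder frame 2643 [[-30.4, -24.8, 50.9], [8.2, 16.1, 57.1], [30.7, 26.9, 59.0]] ((0.11699485778808594, 0.6305618286132812), (62.340614318847656, 53.03955078125), 0.25832995772361755)
slope [-1.01587327e-02 -3.58332603e-02  5.71034220e+01]
bar 1047 [-0.15165088  1.54161827 80.36248051] ((-0.7671827077865601, 0.15094566345214844), (34.06189727783203, 9.83241081237793), 71.84515380859375)
white 65
[-3.34867805 -9.37746685 81.04655388]
far [16.14054811 -7.65651068 97.49831267] angle ccw from -x 73.06914678281315 154.6219755464114
mark 22 [-22.91879723   7.47334853  75.58628838]
```

View pics/w7.png

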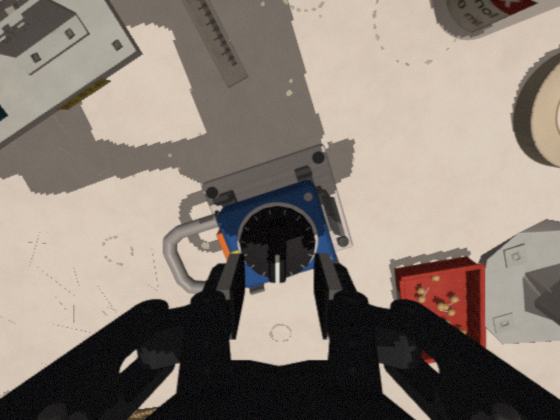

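Call:
move_arm:
  newtons: 25
  steps:
    - [-0.4,-1.3,10,0,40]
    - [-0.4,-1.3,20,0,40]
    - [-0.4,-1.3,26,0,40]
    - [-0.4,-1.3,29.5,0,40]
    - [-0.4,-1.3,29.5,0,40]
    - [-0.4,-1.3,29.5,0,25]
    - [-0.4,-1.3,29.5,0,15]
    - [-0.4,-1.3,29.5,0,5]
    - [-0.4,-1.3,29.5,0,5]
    - [-0.4,-1.3,29.5,0,5]
    - [-0.4,-1.3,29.5,0,5]

```text
time: 13.9
tool_pos: [0.6152, -0.0141, 0.0683]
tcp_rot: [2.563, 1.816, 0.001]
wrist_force: [-0.2, 0.0, 1.8]
width: 0.105
```

Call:
move_arm:
  steps:
    - [0,0,0,5,5]
    - [0,0,0,10,5]
    - [0,0,0,15,5]
    - [0,0,0,20,5]
    - [0,0,0,25,5]
    - [0,0,0,30,5]
    - [0,0,0,35,5]
    - [0,0,0,40,5]
    - [0,0,0,45,5]
    - [0,0,0,50,5]
    - [0,0,0,55,5]
    - [0,0,0,60,5]
    - [0,0,0,64,5]
    - [0,0,0,68,5]
    - [0,0,0,70,5]
    - [0,0,0,72,5]
    - [0,0,0,72,5]
    - [0,0,0,72,5]

```text
time: 15.7
tool_pos: [0.6153, -0.014, 0.0683]
tcp_rot: [-3.141, 0.036, -0.001]
wrist_force: [-0.6, 0.8, 4.6]
width: 0.105
```

```bash
python3 look.py 8; python3 dial.py
```

```text
15.7 [ 0.61525017 -0.01396874  0.06831367] [-3.14115913e+00  3.63225538e-02 -1.45988128e-03] [-0.64006809  0.849671    4.55442778] 0.10471846684073746
body top in holder frame 2741 [[-16.1, -27.2, 50.8], [26.0, 0.1, 57.0], [33.1, 26.7, 58.7]] ((5.369541168212891, -0.2791919708251953), (53.648956298828125, 54.067745208740234), 86.79603576660156)
slope [-2.94517664e-02  1.74025606e-03  5.71901425e+01]
bar 2001 [ 6.76859066  0.13814092 80.40726345] ((2.038937568664551, -2.4292259216308594), (31.780271530151367, 31.60417938232422), 34.653175354003906)
white 9
[ -9.94618984  -4.54821961 103.10111103]
far [-10.96973921  -4.54821961  91.18612826] angle ccw from -x 27.234366279378882 22.51963482169207
mark 0
```

View pics/w8.png

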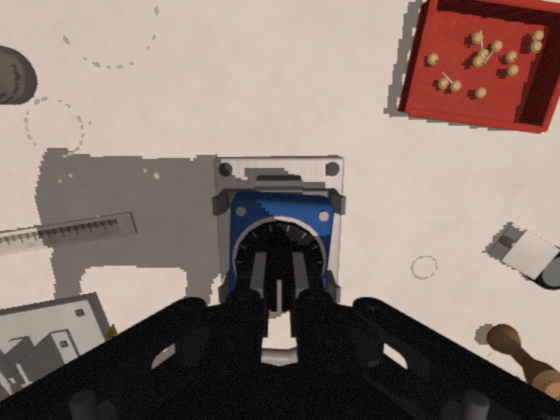

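Call:
move_arm:
  steps:
    - [0,0,0,0,15]
    - [0,0,0,0,30]
    - [0,0,0,0,40]
    - [0,0,-15,0,40]
    - [0,0,-40,0,40]
    - [0,0,-70,0,40]
    - [-30,0,-100,0,40]
    - [-60,0,-102,0,40]
    - [-60,0,-102,0,40]
    - [-60,0,-102,0,40]

```text
time: 16.8
tool_pos: [0.555, -0.0128, 0.1709]
tcp_rot: [3.141, -0.037, 0.003]
wrist_force: [-0.2, -0.1, -0.3]
width: 0.398
```

```bash
python3 look.py 9; python3 dial.py;  python3 - <<'E'
import cv2
cv2.imwrite('pics/c9.png',cv2.resize(cv2.imread('pics/w9.png')[60:230,200:360],None,fx=3.5,fy=3.5,interpolation=cv2.INTER_CUBIC))
E
```

```text
16.8 [ 0.55495518 -0.01276316  0.17089563] [ 3.14118566e+00 -3.74290157e-02  3.00932571e-03] [-0.21394793 -0.06035791 -0.31306102] 0.3975162091898407
body top in holder frame 1815 [[-31.3, -27.1, 54.4], [12.2, -0.8, 57.2], [32.0, 26.8, 59.0]] ((0.25347328186035156, -0.24653244018554688), (53.48688888549805, 62.911376953125), 86.1265869140625)
slope [-4.82890413e-03  6.07623447e-04  5.71239008e+01]
bar 653 [3.34119814e-01 3.46238841e-02 8.03311723e+01] ((-0.174346923828125, -0.009175300598144531), (9.98616886138916, 33.98410415649414), 86.26244354248047)
white 620
[ 11.87453818  -0.39813429 313.12016295]
far [-19.64963976   1.79427079  64.06623195] angle ccw from -x 178.11633561986585 -5.217390031500838
mark 33 [-28.30712983   1.66476665  58.23724104]
```

View pics/c9.png

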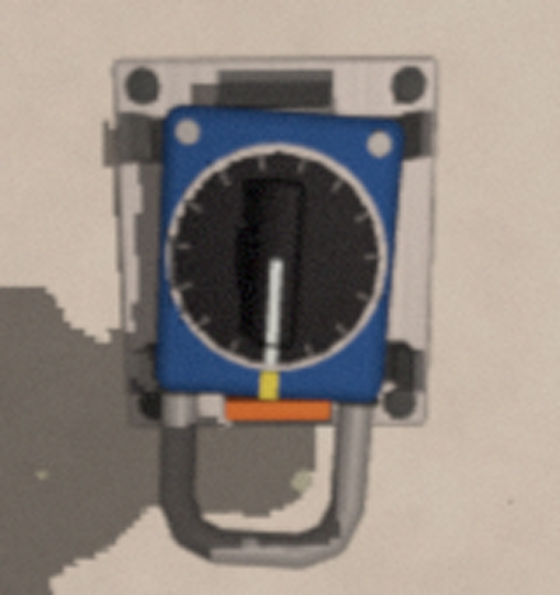

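```bash
python3 - <<'E'
from meas import *
t=np.load('/tmp/wrist.npy',allow_pickle=True).item();s=bot.read_state()
P=cloud(t).reshape(-1,3)*1000
k=P[(P[:,0]>520)&(P[:,0]<585)&(abs(P[:,1]+14)<35)&(P[:,2]>43)&(P[:,2]<54)]
print(len(k),np.percentile(k,[1,50,99],axis=0).round(1).tolist(),cv2.minAreaRect(k[:,:2].astype(np.float32)))
for y in(-18,-13,-8,-3,2):
    j=k[(abs(k[:,1]-y)<2)&(k[:,0]<560)];print(y,len(j),np.percentile(j[:,0],[2,50,98]).round(1),j[:,2].max())
bow=np.array([543.8,-8.0]);d=bow-s['tool_pos'][:2]*1000
v=R.from_rotvec(s['tcp_rot']).as_matrix();x=v[:2,0];y=v[:2,1];print('x_t',x,'y_t',y,'shift',d@x,d@y,s['tool_pos'])
E
```

```text
1468 [[540.0, -44.7, 44.9], [561.1, -9.6, 49.1], [584.6, 16.0, 51.8]] ((561.8117065429688, -14.008769989013672), (69.3153076171875, 46.28919982910156), 89.91563415527344)
-18 43 [538.8 543.9 547.4] 50.59669558558222
-13 51 [540.  544.5 547.4] 52.29142502596523
-8 46 [540.  544.9 547.8] 50.712115975083464
-3 40 [539.9 544.6 548.2] 50.89279738793906
2 53 [541.5 545.8 549.5] 50.773834462790376
x_t [ 0.99971462 -0.02387144] y_t [-0.0238715  -0.99971503] shift -11.835348114732943 -4.509603196777221 [ 0.55552433 -0.01279085  0.17009835]
```

Call:
move_arm:
  newtons: 40
  steps:
    - [-4,-2,0,-8.5,30]
    - [-8,-4,0,-17,28]
    - [-11.5,-4.5,0,-25.5,28]
    - [-11.5,-4.5,0,-34,28]
    - [-11.5,-4.5,0,-42.5,28]
    - [-11.5,-4.5,0,-51,28]
    - [-11.5,-4.5,10,-59.5,28]
    - [-11.5,-4.5,30,-68,28]
    - [-11.5,-4.5,50,-76.5,28]
    - [-11.5,-4.5,70,-85,28]
    - [-11.5,-4.5,90,-86.4,28]
    - [-11.5,-4.5,100,-86.4,28]
    - [-11.5,-4.5,100,-86.4,28]
    - [-11.5,-4.5,100,-86.4,28]

```text
time: 18.3
tool_pos: [0.5441, -0.008, 0.07]
tcp_rot: [2.316, 2.122, 0.0]
wrist_force: [0.3, 0.6, 0.3]
width: 0.276
```

```bash
python3 look.py 10; python3 - <<'E'
from meas import *
t=np.load('/tmp/wrist.npy',allow_pickle=True).item();s=bot.read_state()
P=cloud(t).reshape(-1,3);L=(P-s['tool_pos'])@R.from_rotvec(s['tcp_rot']).as_matrix()*1000
k=L[(abs(L[:,0])<11)&(abs(L[:,1])<12)&(P[:,2]>.040)&(P[:,2]<.054)]
print('bow in tool',len(k),np.percentile(k,[1,50,99],axis=0).round(1).tolist())
E
```

```text
18.3 [ 0.54407154 -0.00795409  0.06997252] [2.31616800e+00 2.12243841e+00 7.77527205e-05] [0.31358078 0.55621456 0.30175133] 0.27588554721357106
body top in holder frame 3873 [[-32.9, -25.6, 50.3], [-18.8, 15.6, 56.9], [30.5, 28.0, 58.7]] ((-0.6176528930664062, 0.4498176574707031), (53.32414245605469, 64.01229095458984), 85.93106842041016)
slope [ 1.04616306e-02 -3.39002952e-02  5.67983214e+01]
bow in tool 569 [[-10.7, -5.9, 19.6], [0.3, -1.3, 21.6], [10.8, 2.7, 24.8]]
```

View pics/w10.png

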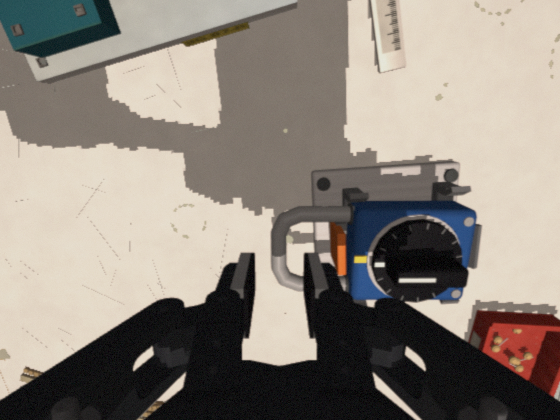

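View pics/s10c.png

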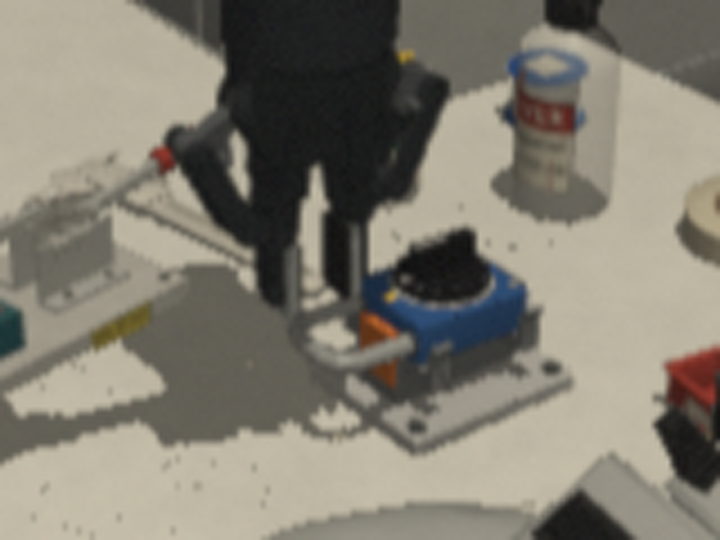

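Call:
move_arm:
  steps:
    - [0,-1,8,0,28]
    - [0,-1,16,0,28]
    - [0,-1,24,0,28]
    - [0,-1,30,0,28]
    - [0,-1,33,0,28]
    - [0,-1,33,0,28]

```text
time: 19.0
tool_pos: [0.5418, -0.0078, 0.0359]
tcp_rot: [-2.315, -2.122, 0.002]
wrist_force: [0.2, 0.2, -0.1]
width: 0.278
```

```bash
python3 look.py 11
```

```text
19.0 [ 0.54179723 -0.00780311  0.03591325] [-2.31474838e+00 -2.12239721e+00  1.71642469e-03] [ 0.15265211  0.16726338 -0.13850827] 0.27759069550666365
body top in holder frame 4660 [[-32.4, -25.2, 50.3], [-11.5, 21.6, 56.7], [30.7, 28.3, 58.6]] ((-0.6332054138183594, 0.5790958404541016), (53.40217971801758, 64.0386962890625), 86.11894226074219)
slope [ 1.23827520e-02 -4.06843159e-02  5.68352381e+01]
```

View pics/w11.png

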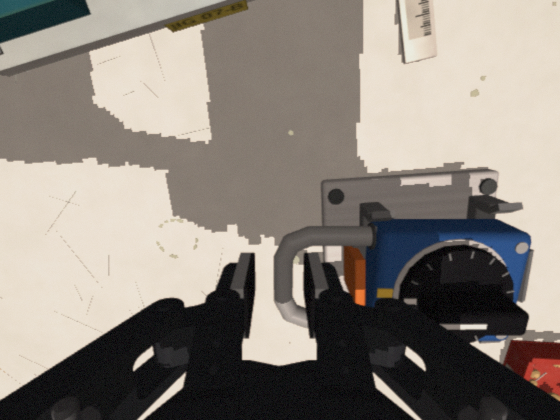

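View pics/s11c.png

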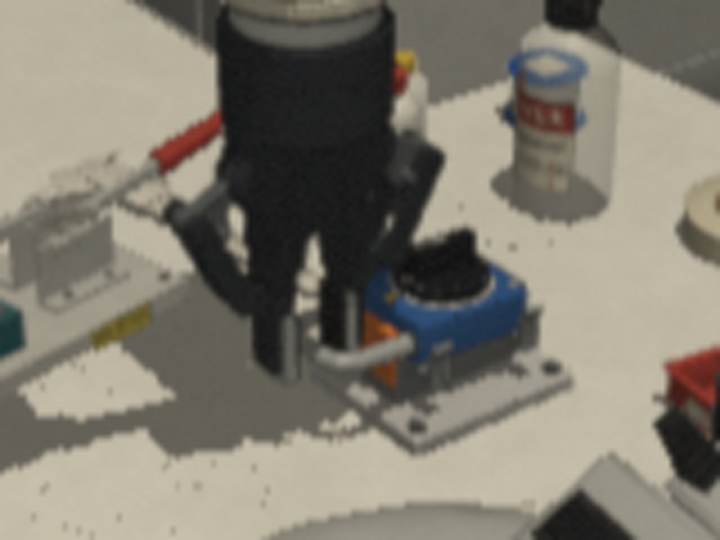

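Call:
move_arm:
  newtons: 40
  steps:
    - [0,0.5,0,0,20]
    - [0,1,0,0,12]
    - [0,1,0,0,5]
    - [0,1,0,0,5]
    - [0,1,0,0,5]
    - [0,1,0,0,5]

```text
time: 19.7
tool_pos: [0.5438, -0.008, 0.0371]
tcp_rot: [2.315, 2.123, 0.001]
wrist_force: [-0.2, -0.1, 2.8]
width: 0.082
```

Call:
move_arm:
  steps:
    - [0,-2,0,0,5]
    - [0,-4,0,0,5]
    - [0,-6,0,0,5]
    - [0,-8,0,0,5]
    - [0,-10,0,0,5]
    - [0,-12,0,0,5]
    - [0,-14,0,0,5]
    - [0,-14,0,0,5]

```text
time: 20.5
tool_pos: [0.5291, -0.0067, 0.0368]
tcp_rot: [-2.315, -2.123, 0.001]
wrist_force: [1.7, -1.2, 2.1]
width: 0.084
```

```bash
python3 look.py 12
```

```text
20.5 [ 0.5290554  -0.00668107  0.03676213] [-2.31534158e+00 -2.12288939e+00  5.03487747e-04] [ 1.7359357  -1.16566785  2.10027065] 0.08411010801412909
body top in holder frame 5295 [[-32.6, -24.7, 50.3], [-17.4, 20.0, 56.9], [30.4, 28.2, 58.9]] ((-0.8817272186279297, 0.45174217224121094), (53.967445373535156, 63.92292404174805), 86.06431579589844)
slope [ 2.11426836e-02 -4.52536765e-02  5.70610321e+01]
```

View pics/w12.png

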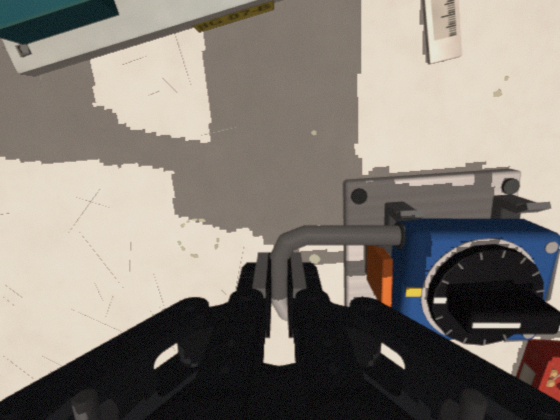

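Shackle is sliding out (bow ~15 mm moved, body at rest). Continue to the stop.

Call:
move_arm:
  steps:
    - [0,-1,0,0,5]
    - [0,-2,0,0,5]
    - [0,-3,0,0,5]
    - [0,-4,0,0,5]
    - [0,-4,0,0,5]
    - [0,-4,0,0,5]

```text
time: 21.2
tool_pos: [0.5255, -0.0064, 0.0368]
tcp_rot: [-2.316, -2.123, 0.0]
wrist_force: [2.7, -0.2, 0.6]
width: 0.082
```

Call:
move_arm:
  steps:
    - [0,-1,0,0,5]
    - [0,-2,0,0,5]
    - [0,-2,0,0,5]
    - [0,-2,0,0,5]

```text
time: 21.6
tool_pos: [0.5248, -0.0063, 0.0372]
tcp_rot: [2.314, 2.122, 0.003]
wrist_force: [6.0, -0.6, -0.4]
width: 0.083
```

```bash
python3 look.py 13
```

```text
21.6 [ 0.52478485 -0.00634017  0.03722278] [2.31408479 2.12182357 0.00277819] [ 6.02365435 -0.58642385 -0.37386501] 0.08255876995972361
body top in holder frame 5363 [[-33.7, -24.4, 50.4], [-20.4, 19.0, 56.8], [28.9, 28.2, 58.7]] ((-1.650869369506836, 0.10684013366699219), (54.30039978027344, 64.25947570800781), 86.26510620117188)
slope [ 1.64383243e-02 -4.14169141e-02  5.68235223e+01]
```

Call:
move_arm:
  steps:
    - [0,-1,0,0,5]
    - [0,-2,0,0,5]
    - [0,-2.5,0,0,5]
    - [0,-2.5,0,0,5]
    - [0,-2.5,0,0,5]

```text
time: 22.2
tool_pos: [0.5247, -0.0064, 0.0376]
tcp_rot: [2.311, 2.119, 0.008]
wrist_force: [10.9, -1.1, -4.9]
width: 0.086
```

```bash
python3 look.py 14
```

```text
22.2 [ 0.52467821 -0.00636598  0.03763425] [2.31135723 2.11932202 0.00813087] [10.87637405 -1.09629494 -4.88545422] 0.08572856043110448
body top in holder frame 5379 [[-33.9, -24.4, 50.3], [-20.4, 19.0, 56.8], [29.1, 28.3, 58.8]] ((-1.6052398681640625, 0.5913600921630859), (53.47649002075195, 64.99132537841797), 86.10183715820312)
slope [ 1.39443042e-02 -4.00182797e-02  5.68033863e+01]
```

Call:
move_arm:
  steps:
    - [0,1,0,0,5]
    - [0,2,0,0,8]
    - [0,2.5,0,0,15]
    - [0,2.5,0,0,28]
    - [0,2.5,0,0,28]
    - [0,2.5,0,0,28]
    - [0,2.5,-15,0,28]
    - [0,2.5,-45,0,40]
    - [0,2.5,-85,0,60]
    - [0,2.5,-120,0,80]
    - [0,2.5,-135,8.5,95]
    - [0,2.5,-135,17,95]
    - [0,2.5,-135,25.5,95]
    - [0,2.5,-135,34,95]
    - [0,2.5,-135,42.5,95]
    - [0,2.5,-135,51,95]
    - [0,2.5,-135,59.5,95]
    - [0,2.5,-135,68,95]
    - [0,2.5,-135,76.5,95]
    - [0,2.5,-135,85,95]

```text
time: 24.3
tool_pos: [0.5228, -0.0061, 0.1713]
tcp_rot: [-3.141, 0.009, 0.002]
wrist_force: [0.6, 0.4, -0.5]
width: 0.95
```

```bash
python3 look.py 15; python3 dial.py; python3 - <<'E'
from meas import *
t=np.load('/tmp/wrist.npy',allow_pickle=True).item()
P=cloud(t).reshape(-1,3)*1000
for y in(-13,-8,-3):
    j=P[(P[:,0]>505)&(P[:,0]<560)&(abs(P[:,1]-y)<2)&(P[:,2]>43)&(P[:,2]<54)];print(y,len(j),np.percentile(j[:,0],[2,50,98]).round(1))
E
```

```text
24.3 [ 0.52280582 -0.00612302  0.17133427] [-3.14147771e+00  8.57394492e-03  2.19264172e-03] [ 0.62731934  0.39985852 -0.46697926] 0.9500216725609019
body top in holder frame 1815 [[-32.6, -27.3, 53.7], [-6.1, 0.6, 57.2], [30.8, 26.2, 58.9]] ((-0.8147087097167969, -0.9325695037841797), (52.61817932128906, 63.46512985229492), 85.7519302368164)
slope [-1.31572164e-03  6.98844870e-03  5.70676776e+01]
bar 735 [-0.62739585  0.10996024 80.29014463] ((-1.1203899383544922, 0.04746389389038086), (10.006470680236816, 33.7769660949707), 86.4664535522461)
white 42
[-9.74818147 -0.74604657 80.44011971]
far [-19.80507833   0.58512564  64.3239617 ] angle ccw from -x 3.431964404856965 -1.6922669864562143
mark 37 [-29.37441113   1.06815771  65.02524794]
-13 45 [519.9 525.2 528.7]
-8 40 [521.1 525.6 528.7]
-3 53 [521.1 525.9 529.3]
```

View pics/w15.png

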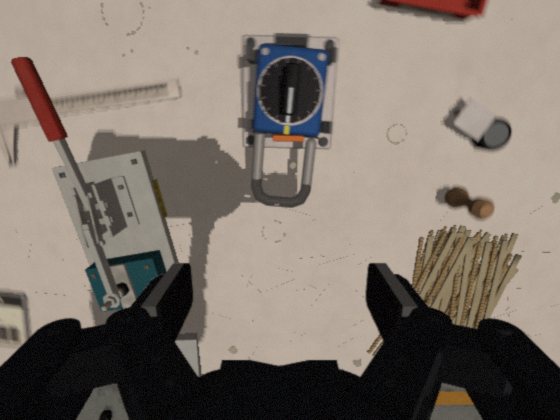

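Call:
move_arm:
  newtons: 60
  steps:
    - [30,3,0,2,97]
    - [60,5,0,4.7,97]
    - [85,7,0,4.7,97]
    - [90.2,7.4,20,4.7,97]
    - [90.2,7.4,45,4.7,97]
    - [90.2,7.4,70,4.7,97]
    - [90.2,7.4,80,4.7,97]
    - [90.2,7.4,80,4.7,97]
    - [90.2,7.4,80,4.7,97]

```text
time: 25.3
tool_pos: [0.6141, -0.0135, 0.0925]
tcp_rot: [3.139, -0.126, 0.001]
wrist_force: [0.3, 0.1, -0.6]
width: 0.969
```

```bash
python3 look.py 16
```

```text
25.3 [ 0.61412876 -0.01354596  0.09246492] [ 3.13905447e+00 -1.25917753e-01  1.00582689e-03] [ 0.32196074  0.09057151 -0.61207778] 0.9687409224607623
body top in holder frame 3000 [[-30.6, -27.1, 50.6], [19.4, -1.9, 57.1], [31.9, 26.5, 63.1]] ((0.26138877868652344, -0.28803253173828125), (53.30201721191406, 62.416099548339844), 85.85310363769531)
slope [-2.26994601e-02  4.32910532e-03  5.70355212e+01]
```

View pics/w16.png

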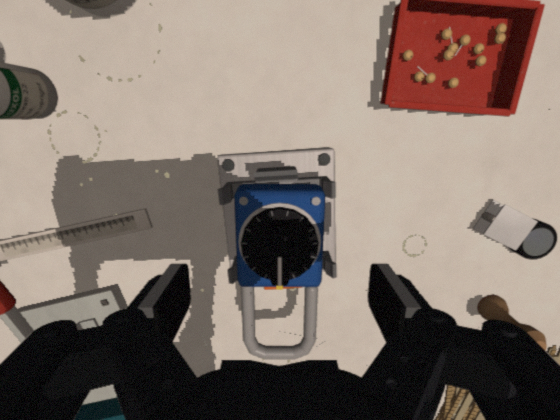

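Call:
move_arm:
  steps:
    - [0,0,15,0,97]
    - [0,0,30,0,97]
    - [0,0,45,0,97]
    - [0,0,55,0,97]
    - [0,0,62,0,97]
    - [0,0,62,0,97]
    - [0,0,62,0,80]
    - [0,0,62,0,68]
    - [0,0,62,0,58]
    - [0,0,62,0,45]
    - [0,0,62,0,40]
    - [0,0,62,0,40]
    - [0,0,62,0,40]
    - [0,0,62,0,40]

```text
time: 26.8
tool_pos: [0.6148, -0.0138, 0.0309]
tcp_rot: [3.139, -0.128, 0.003]
wrist_force: [0.2, -1.7, 6.0]
width: 0.62
```

Call:
move_arm:
  steps:
    - [0,0,-4,0,40]
    - [0,0,-10,0,40]
    - [0,0,-20,0,40]
    - [0,0,-35,0,40]
    - [0,0,-55,0,40]
    - [0,0,-80,0,40]
    - [0,0,-105,0,40]
    - [0,0,-130,0,40]
    - [0,0,-155,0,40]
    - [0,0,-175,0,40]
    - [0,0,-190,0,40]
    - [0,0,-200,0,40]
    - [0,0,-200,0,40]
    - [0,0,-200,0,40]
    - [0,0,-200,0,40]
    - [0,0,-200,0,40]

```text
time: 28.4
tool_pos: [0.6129, -0.0135, 0.2282]
tcp_rot: [-3.139, 0.128, 0.004]
wrist_force: [0.2, -0.6, -3.9]
width: 0.621
```

```bash
python3 - <<'E'
from h import *
s=bot.read_state();print(s['time'],s['tool_pos'],s['tcp_rot'],s['wrist_force'],s['width'],s['joint_vel'].round(4))
c=shot('wrist','w17.png');d=shot('scene','s17.png')
C=cloud(c);L=(C-s['tool_pos'])@R.from_rotvec(s['tcp_rot']).as_matrix()
m=cv2.inRange(cv2.cvtColor(c['pixels'],cv2.COLOR_RGB2HSV),(100,110,40),(130,255,255))>0
m[:150]=0;k=L[m];sel=np.abs(k[:,2]-np.median(k[:,2]))<.004;k=k[sel];w=C[m][sel]
for q in(k,w): print(np.linalg.lstsq(np.c_[q[:,:2],np.ones(len(q))],q[:,2],rcond=None)[0], np.median(q,axis=0))
E
```

```text
28.4 [ 0.61289203 -0.01348954  0.22819706] [-3.13893492  0.12787217  0.00428168] [ 0.19269101 -0.58450723 -3.90770676] 0.6207948848514734 [ 0.0006 -0.0025 -0.0068 -0.0008 -0.0011  0.0008]
[ 0.01454398  0.0016917  -0.02613561] [ 0.02254879  0.00076647 -0.02618316]
[-0.01707399  0.00303103  0.26483913] [ 0.63546052 -0.0166846   0.25435344]
```

View pics/w17.png

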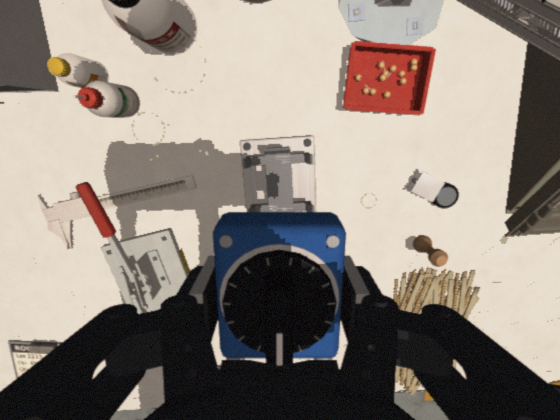

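View pics/s17.png

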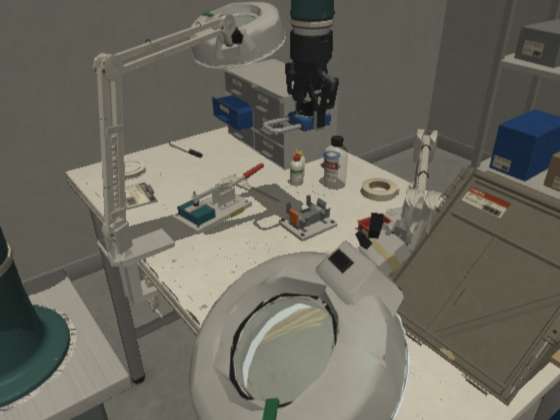

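```bash
python3 - <<'E'
from h import *
d=np.load('/tmp/scene.npy',allow_pickle=True).item();P=cloud(d).reshape(-1,3)*1000
k=P[(P[:,0]>480)&(P[:,0]<660)&(abs(P[:,1]+14)<45)&(P[:,2]>228)&(P[:,2]<256)]
print(len(k),np.percentile(k,[1,50,99],axis=0).round(1).tolist())
b=k[k[:,0]<560];print('shackle x min',b[:,0].min(),np.median(b[:,2]))
s=bot.read_state();print(s['time'],s['tool_pos'],s['wrist_force'],s['joint_vel'].round(4)); 
cv2.imwrite('pics/s17c.png',cv2.resize(cv2.cvtColor(d['pixels'],cv2.COLOR_RGB2BGR)[80:160,240:360],None,fx=5,fy=5,interpolation=cv2.INTER_CUBIC))
E
```

```text
808 [[516.9, -51.8, 233.6], [579.7, -30.6, 246.5], [638.1, 16.0, 255.9]]
shackle x min 514.2728559996119 246.20789500657952
28.5 [ 0.61323959 -0.01353599  0.22872256] [ 0.14810534  0.49175112 -3.56348939] [-0.0006 -0.0048 -0.0055 -0.0004 -0.0004  0.0017]
```

View pics/s17c.png

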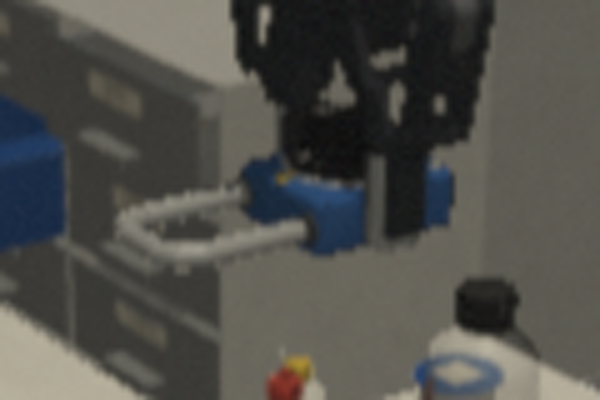

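The lock is held level about 23 cm up with the shackle fully out and the dial at the mark, so I am handing the job in.

```bash
python3 -c "
from workcell import bot
print(bot.finish_job())"
```

```text
the job is handed in; nothing more can be done
None
```

I did the job in the order asked and handed it in at about 28.5 s, with the arm still holding the open lock; no verdict was reported.

- **Seating:** I picked the lock up across its width and set it in the holder. Its top then measured about 57 mm high (58 expected) and level, with the orange stop between the shackle's legs.
- **Dial:** I gripped the bar and turned it three clicks (72°) clockwise. After release, the bar lined up with the lock body to about 0.1°, with the pointer at the yellow mark.
- **Shackle:** I pulled it to its stop. The crossbar moved about 19 mm, of which about 1 mm was the lock shifting in the holder's play. The force rose to 11 N with no further movement, and the lock stayed seated.
- **Final hold:** The underside is about 23 cm above the worktop, level to about 1°, dial up and shackle still out.
- **Other objects:** The last pictures show the flux bottle, stamp and loupe apparently undisturbed; I did not measure them.

No check failed. One small deviation: after the dial turn, the lock sat about 4° askew within the holder's play, so I matched the later grips to that angle.

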